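Switch the ball feeder to its other chute

ROBOT

A 6-joint arm with a two-finger parallel gripper is mounted at the origin on the work surface. World frame = base frame: x ahead of the robot, y to its left, z up, the work surface at z = 0. Lengths are in m, angles in rad, forces in N, time in s.
With the tool pointing down it reaches from about 0.35 to 0.775 m from the base axis. Payload 5.5 kg.
Tool frame: the origin (TCP) lies between the finger pads; the fingertips stand 22 mm ahead of it and the grasp point (between the pads) lies 3 mm ahead of it (env.finger_overhang is the distance from the TCP to the fingertips, in m); y points along the fingers, x is the direction in which the jaws open and shut, and the axes are right-handed (so a half turn about y gives the same grasp; the last joint's range is limited). The gripper opens to 85 mm and grips with 20 to 120 N. Pads are 22 mm wide; open, the fingers measure 114 mm over their backs; the gripper's body (76 mm by 85 mm) begins 54 mm behind the grasp point. The pads swing forward as they close: fully open they stand 13 mm farther back than shut.
Start: joints at [1.195, 0.313, 0.046, 1.304, 0, 1.431], TCP at [0.134, 0.559, 0.253] pointing down, gripper open.
Joint ranges: [-2.76, 2.76], [-0.86, 1.69], [-1.03, 1.26], [-2.2, 2.34], [-1.47, 1.5], [-3.14, 3.14]. Speed limits (rad/s): [2.57, 2.57, 3.14, 3.14, 3.14, 3.14].

INTERFACE

Orientations are given as a unit quaternion [w, x, y, z].
In Python, from workcell import monitor, cams, job, env gives the robot as it stands.
- The arm moves only by the tool drive_tool, never from a script. Its argument "plan" is text: rows parted by semicolons, each of 7 numbers parted by spaces: the opening, from -1 (shut) to 1 (fully open), then the shift along the tool's x, y, z in mm, then the turn, a rotation vector about the tool's x, y, z in degrees. In form: gripper x y z rx ry rz; .... A call has 1 to 8 rows; each row shifts and turns the pose as measured when the row begins, along the tool's axes as they then stand; what a row does not reach is not made up. A row lasts 1/8 s, in which the tool goes at most 62.5 mm and 10.7 degrees, less where a joint would pass 70% of its speed; a pose out of reach is approached as far as the arm can. A call is refused whole if a number of a shift passes 62.5 or a number of a turn 10.7, either way. A call with a gripper value outside its range is refused whole. The fingers move at their own pace and stop on an object; "grip_force" is the grip in N (left out, the last holds). Time passes only in rows, so rows that do not move let the fingers close. It gives the time, the measured TCP pose, the force and the opening at its end, in the units of the state.
- monitor.get_state(): the state, without advancing time (a new reading comes with each control period).
- cams.read_camera(name): name is "scene" or "top" or "wrist"; returns (picture, depth): 420x560x3 uint8, red, green, blue; 420x560 float32, m along the optical axis (not along the pixel's ray), 0 where there is no reading.
- cams.calibration(name): a dict with "fx", "fy", "cx", "cy" (pixels), "R" (3x3) and "t" (3): a world point X has camera coordinates R X + t. Camera axes: x right, y down, z forward; pixel columns grow to the right and rows downward; lengths in m; the calibration is good to about 2 mm. A picture is of the moment at which its call begins: read the wrist's pose just before it. calibration takes no time and is no camera call; for the wrist camera it gives the pose at the moment of the call.
- job.hand_in(): hands the job in, once; it reports no verdict.
The state is a dict: "clock": time; "joint_pos": joint angles; "qvel": joint speeds; "tau": joint torques, N m; "tcp_pos": TCP position; "orientation": TCP orientation; "wrist_force": force on the tool from outside, world axes, zero at the start; "ft_torque": the same for the moment, N m; "finger_gap": finger opening in m.
Only numpy, scipy, OpenCV 4.12 (cv2) and the standard library are available. Lean on these libraries where they do the work, as an engineer would, in place of code of your own. Each camera call takes 0.05 s, during which the arm holds its last target.

TASK

The seesaw gate of the ball feeder is tipped towards one tray; with a fingertip press down its raised end so that it rocks over its pivot and stays tipped the other way. Only then push the handle of the stop slide sideways, away from the ramp, until the slide is open and all three steel balls roll down the other chute and come to rest in that tray. Only press and push: do not touch or lift the balls, and leave the eraser, the mug and the jar where they are.

Things in the scene. Friction and masses are not known exactly. Their poses are not given: they have to be found in the camera images.
- feeder: Ball feeder fixed to the bench: plywood base 124 x 610 mm (x by y) with a narrow foot to +x, aluminium channels. Origin on the bench under the gate's pivot; y runs along the seesaw to the left tray, x away from the robot to the feed ramp, z up. At each end of the seesaw a fixed chute 52 mm wide (112 to 193 mm from the pivot) leads down outward into an open tray.
- ramp_lip (a point): Middle of the lower end of the feed ramp's floor, 103 mm above the bench, over the gate's middle. The ramp is a straight fixed channel 38 mm wide, walls 14 mm high, that rises from here to the feeder's +x at 0.11 rad for 200 mm. Three balls wait in it behind the stop slide.
- gate (a joint): Tilt of the seesaw gate about its pivot, 90 mm above the bench, rad: +0.21 = left (+y) end fully down, balls roll to the left tray; -0.21 = right (-y) end fully down, balls roll to the right tray. Starts on either side. Top-heavy and loose: pushed past level it falls over to the other side by itself and stays. About 0.7 N down on the raised tab is enough.
- gate_roller (a point): Centre of the steel weight (40 mm diameter, 45 mm long) fixed to the gate's near side, 40 mm above its pivot; it leans to the side that is down. The gate is an aluminium trough 240 mm long (along y), 44 mm wide, its near wall 30 mm high.
- left_tab (a point): Centre of the top of the gate's left press tab: flat aluminium, 48 mm (x) by 40 mm (y), 4 mm thick, sticking out of the trough on the robot's side, 95 mm to +y of the pivot and 46 mm nearer the robot. About 110 mm above the bench when raised, 70 mm when down. Moves with the gate; only the base lies under it.
- right_tab (a point): The same point of the right press tab, 95 mm to -y of the pivot.
- stop (a joint): Travel of the stop slide along the feeder's +y, m: 0 = shut, its steel plate stands across the ramp 95 mm to +x of the pivot and holds the balls; 0.045 = fully open. Balls pass from about 0.035. Friction about 1.2 N; it stays where it is left.
- stop_handle (a point): On the -y face (towards the ramp) of the slide's upright steel handle, 36 mm (x) by 8 mm (y); when shut 71 mm to +y of the ramp's middle, 165 mm above the bench. The handle reaches 15 mm above and 46 mm below this point. A flat arm, its top 25 mm below this point, joins it to the stop plate across the gap to the ramp. Push this face to +y to open.
- left_tray (a point): Middle of the floor of the left tray, fixed to the feeder 239 mm to +y of the pivot: open, 100 mm (x) by 104 mm (y) inside, side walls 50 mm high, outer wall 70 mm.
- right_tray (a point): Middle of the floor of the right tray, 239 mm to -y of the pivot; same size.
- ball0_center (a point): Centre of a loose steel ball, 25 mm diameter, 64 g; number 1 of 3 in the ramp counted from the stop. Not to be touched by the robot.
- ball1_center (a point): Centre of a loose steel ball, 25 mm diameter, 64 g; number 2 of 3 in the ramp counted from the stop. Not to be touched by the robot.
- ball2_center (a point): Centre of a loose steel ball, 25 mm diameter, 64 g; number 3 of 3 in the ramp counted from the stop. Not to be touched by the robot.
- eraser: Bystander: loose wooden whiteboard eraser, 50 x 120 x 34 mm, origin under its centre. To be left alone.
- mug: Bystander: loose white mug, 76 mm diameter, 90 mm high, with a handle, origin under its centre. To be left alone.
- jar: Bystander: loose glass jar with a steel lid, 52 mm diameter, 75 mm high, origin under its centre. To be left alone.

How it is judged:
On the way, in this order (a step that is already met when the one before it is completed fails the run):
1. the gate is rocked over to its other side while the stop slide is still shut (distance of left_tab from where it was at the start of the episode above 0.023 m and (value of joint gate above 0.16 rad or value of joint gate below -0.16 rad) and value of joint stop below 0.015 m), for 0.2 s.
2. the stop slide is pushed open (value of joint stop above 0.03 m), for 0.1 s.
At the end, for the whole second after the job is handed in: The gate lies over on the side opposite to its start (past 0.16 rad, its left tab more than 23 mm from where it began), and all three balls lie at rest (under 0.05 m/s) in the tray on that side: more than 185 mm out from the pivot on that side and their centres under 45 mm high (distance of left_tab from where it was at the start of the episode above 0.023 m and ((value of joint gate above 0.16 rad and y of each of ball0_center, ball1_center, ball2_center in the frame of feeder above 0.185 m) or (value of joint gate below -0.16 rad and y of each of ball0_center, ball1_center, ball2_center in the frame of feeder below -0.185 m)) and height (world z) of each of ball0_center, ball1_center, ball2_center below 0.045 m and linear speed of each of ball0, ball1, ball2 below 0.05 m/s); the robot touches nothing.
It fails at once if a finger or the arm touches a ball (contact force between any of the fingers, the arm and ball0 above 0.3 N or contact force between any of the fingers, the arm and ball1 above 0.3 N or contact force between any of the fingers, the arm and ball2 above 0.3 N).
It fails at once if a ball is lifted above the feed ramp (height (world z) of any of ball0_center, ball1_center, ball2_center above 0.175 m).
It fails at once if the eraser, the mug or the jar is pushed more than 2 cm or lifted (distance of any of eraser, mug, jar from where it was at the start of the episode above 0.02 m).
It also fails if it takes over 48 s, if anything falls off the work surface, if the arm or the gripper's body presses on something with over 40 N, if the wrist force passes 120 N, or if a joint passes its speed limit or range.

## Working session

There is one attempt and no reset: what is moved stays moved. The work goes in short steps, Python scripts to look and compute and a tool call to move; the robot and the scene stay as the last step left them, time stands still between calls to the robot, and variables do not carry over. Pictures are saved under pics/ and viewed, and the job is handed in when it is done.

Besides the shell and the picture viewer there is one more tool, called after "Emit:" in YAML: its name, and indented under it one key for each argument. drive_tool: Moves the arm, as the interface text tells. Its arguments: {"type":"object","properties":{"plan":{"type":"string"},"grip_force":{"type":"number"}},"required":["plan"]}

```bash
mkdir -p pics
cat > h.py <<'E'
import numpy as np, cv2
from workcell import monitor, cams, job, env
def snap(n,f):
    s=monitor.get_state(); c=cams.calibration(n); p,d=cams.read_camera(n)
    cv2.imwrite('pics/'+f+'.png',p[:,:,::-1]); np.savez('pics/'+f+'.npz',d=d,**{k:np.array(c[k]) for k in c}); return s
def pt(f,u,v,r=1):
    z=np.load('pics/'+f+'.npz'); d=z['d'][v-r:v+r+1,u-r:u+r+1]; d=np.median(d[d>0])
    c=np.array([(u-z['cx'])/z['fx']*d,(v-z['cy'])/z['fy']*d,d]); return z['R'].T@(c-z['t'])
E
python3 -c "
from h import *
snap('scene','s0');snap('top','t0');print(monitor.get_state())"
```

```text
{'clock': 0.1, 'joint_pos': array([ 1.19541190e+00,  3.13919181e-01,  4.50898914e-02,  1.30361984e+00,
       -3.10318435e-05,  1.43120392e+00]), 'qvel': array([-6.39069326e-04, -2.43459276e-03,  1.41776739e-03,  1.23836403e-03,
        1.24473447e-03, -2.49904239e-05]), 'tau': array([ 3.11331671e-03, -4.81726062e+01,  2.99243689e+01,  1.27766214e-02,
       -1.33087092e-04,  9.13406268e-06]), 'tcp_pos': array([0.13418189, 0.55868208, 0.2525004 ]), 'orientation': array([-0.55503667,  0.55564434,  0.4372182 , -0.43821675]), 'wrist_force': array([ 0.75502427, -0.71239896, -0.19623868]), 'ft_torque': array([-0.01993417, -0.02090433,  0.01692639]), 'finger_gap': 0.08516897454730561}
```

View pics/s0.png

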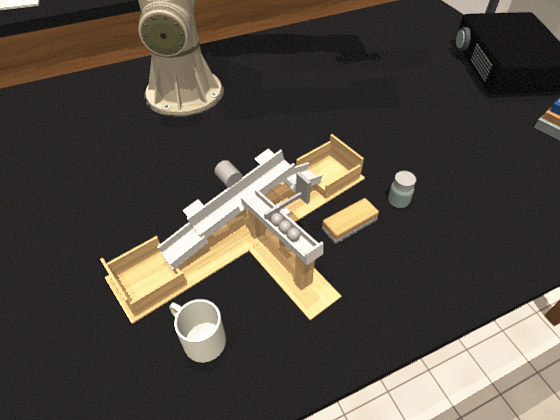

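View pics/t0.png

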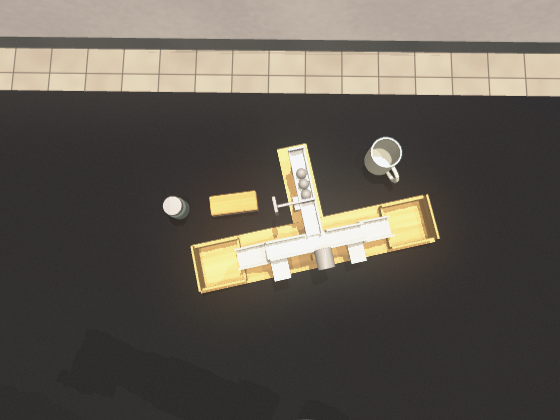

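Top view: the feeder has its left tray at about (222,268) and right tray at (405,228). The roller is at (324,258), the tabs at (281,270) and (356,254), the handle at (276,204), the eraser at (234,203), the jar at (176,207) and the mug at (383,157). Next I measure them.

```bash
python3 -c "
from h import *
for n,u,v in [('Ltab',281,271),('Rtab',357,256),('roller',324,258),('handle',275,204),('Ltray',220,268),('Rtray',406,227),('eraser',234,203),('jar',174,206),('mug',378,150),('ball',306,194),('ball3',302,173),('rampfar',296,149),('lip',314,235),('bench',250,330)]: print(n,pt('t0',u,v).round(3))
z=np.load('pics/t0.npz');print(z['fx'],z['R'],z['t'])
i=cv2.imread('pics/t0.png')[130:300,180:450];cv2.imwrite('pics/t0c.png',cv2.resize(i,None,fx=2.9,fy=2.9,interpolation=2))
"
```

```text
Ltab [0.476 0.066 0.108]
Rtab [ 0.513 -0.115  0.071]
roller [ 0.506 -0.029  0.147]
handle [0.62  0.08  0.179]
Ltray [0.479 0.222 0.006]
Rtray [ 0.59  -0.252  0.005]
eraser [0.642 0.189 0.032]
jar [0.627 0.328 0.075]
mug [ 0.793 -0.183  0.004]
ball [0.651 0.011 0.136]
ball3 [0.698 0.021 0.143]
rampfar [0.753 0.035 0.146]
lip [ 0.56 -0.01  0.09]
bench [ 0.327  0.143 -0.001]
415.9285527704288 [[ 0.01428047 -0.99989033 -0.00392374]
 [-0.9904095  -0.01360552 -0.13749153]
 [ 0.13742307  0.00584955 -0.99049517]] [0.04666646 0.63732427 0.99387406]
```

View pics/t0c.png

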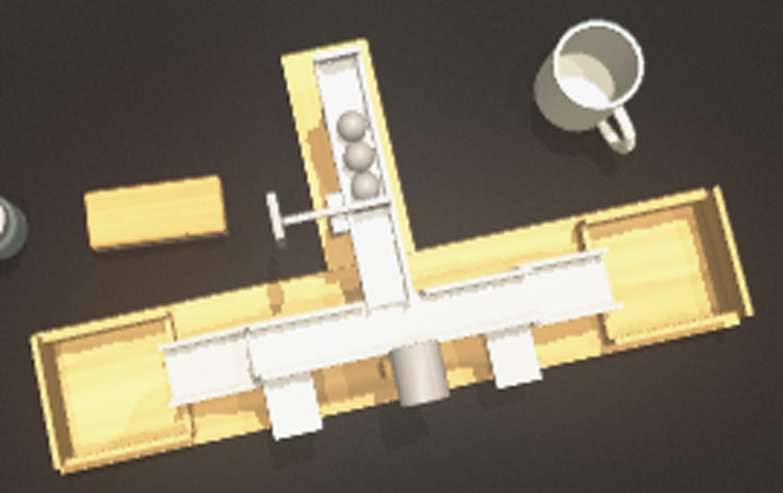

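Heights fit the task text: the left tab is raised at 0.108 and the right is down at 0.071, so I press the left tab. The feeder yaw is about 0.23, with its origin near (0.534,-0.015). Next: the tool axes and the move there.

```bash
cat >> h.py <<'E'
from scipy.spatial.transform import Rotation as Ro
O=np.array([.5345,-.015,0]); yaw=0.230
F=Ro.from_euler('z',yaw).as_matrix()
def fe(p): return F.T@(np.asarray(p)-O)
def wo(p): return O+F@np.asarray(p)
def tool():
    s=monitor.get_state(); q=s['orientation']; return s,Ro.from_quat([q[1],q[2],q[3],q[0]]).as_matrix()
def plan(target,xdir):  # target feeder fingertip, xdir feeder direction for tool x
    s,R=tool(); tip=s['tcp_pos']+R[:,2]*env.finger_overhang
    d=R.T@(wo(target)-tip); 
    zx=F@np.array(xdir,float); Z=np.array([0,0,-1.]); G=np.c_[zx,np.cross(Z,zx),Z]
    print('clock',s['clock'],'tip feeder mm',(fe(tip)*1e3).round(1),'shift mm',(d*1e3).round(1),'turn deg',np.degrees(Ro.from_matrix(R.T@G).as_rotvec()).round(1),'f',s['wrist_force'].round(2),'gap',round(s['finger_gap'],4))
E
python3 -c "
from h import *
print(env.finger_overhang);s,R=tool();print(R.round(2))
for n,u,v in [('Ltab',281,271),('Rtab',357,256),('roller',324,258),('handle',275,204),('Ltray',220,268),('Rtray',406,227),('ball',306,194),('ball3',302,173),('far',296,149)]: print(n,fe(pt('t0',u,v)).round(3))
for xd in ([1,0,0],[-1,0,0],[0,1,0],[0,-1,0]): plan([-.046,.093,.16],xd)
"
```

```text
0.022
[[ 0.23 -0.   -0.97]
 [ 0.97 -0.    0.23]
 [-0.   -1.    0.  ]]
Ltab [-0.039  0.092  0.108]
Rtab [-0.044 -0.092  0.071]
roller [-0.031 -0.008  0.147]
handle [0.105 0.073 0.179]
Ltray [0.    0.244 0.006]
Rtray [ 0.    -0.243  0.005]
ball [ 0.119 -0.001  0.136]
ball3 [ 0.167 -0.002  0.143]
far [ 0.224 -0.001  0.146]
clock 0.1 tip feeder mm [-278.6  659.7  252.5] shift mm [-401.7   93.1 -462.4] turn deg [-79.8  49.3  49.2] f [ 0.76 -0.71 -0.2 ] gap 0.0852
clock 0.1 tip feeder mm [-278.6  659.7  252.5] shift mm [-401.7   93.1 -462.4] turn deg [-54.6 -88.4 -88.5] f [ 0.76 -0.71 -0.2 ] gap 0.0852
clock 0.1 tip feeder mm [-278.6  659.7  252.5] shift mm [-401.7   93.1 -462.4] turn deg [-88.3 -20.9 -21. ] f [ 0.76 -0.71 -0.2 ] gap 0.0852
clock 0.1 tip feeder mm [-278.6  659.7  252.5] shift mm [-401.7   93.1 -462.4] turn deg [-26.6 112.4 112.4] f [ 0.76 -0.71 -0.2 ] gap 0.0852
```

The tool's y axis is the approach direction (it points down), so I fix the helper.

```bash
sed -i 's/R\[:,2\]\*env/R[:,1]*env/; s/G=np.c_\[zx,np.cross(Z,zx),Z\]/G=np.c_[zx,Z,np.cross(zx,Z)]/' h.py
python3 -c "
from h import *
for xd in ([0,1,0],[1,0,0]): plan([-.046,.093,.16],xd)
"
```

```text
clock 0.1 tip feeder mm [-259.   649.8  230.5] shift mm [-401.7   71.1 -440.4] turn deg [ -0.  -26.7  -0.1] f [ 0.76 -0.71 -0.2 ] gap 0.0852
clock 0.1 tip feeder mm [-259.   649.8  230.5] shift mm [-401.7   71.1 -440.4] turn deg [ 0.  63.3 -0.1] f [ 0.76 -0.71 -0.2 ] gap 0.0852
```

Emit:
drive_tool:
  plan: "-1 -40 0 -44 0 0 0;-1 -40 0 -44 0 0 0;-1 -40 0 -44 0 0 0;-1 -40 0 -44 0 0 0;-1 -40 0 -44 0 0 0;-1 -40 0 -44 0 0 0;-1 -40 0 -44 0 0 0;-1 -40 0 -44 0 0 0"

```text
clock: 1.1
tcp_pos: [0.4072, 0.1573, 0.2498]
orientation: [-0.553, 0.554, 0.439, -0.442]
wrist_force: [1.2, 0.5, -0.6]
finger_gap: 0.0002
```

```bash
python3 -c "
from h import *
plan([-.046,.093,.16],[0,1,0])
"
```

```text
clock 1.1 tip feeder mm [-84.7 196.8 227.8] shift mm [-75.9  68.  -80.4] turn deg [ -0.1 -26.1  -0.2] f [ 1.22  0.47 -0.59] gap 0.0002
```

Turn first, then translate.

Emit:
drive_tool:
  plan: "-1 -20 0 -20 0 -10 0;-1 -20 0 -20 0 -10 0;-1 0 0 0 0 -6 0;-1 0 0 0 0 0 0"

```text
clock: 1.6
tcp_pos: [0.4436, 0.1062, 0.2483]
orientation: [0.439, -0.439, -0.553, 0.557]
wrist_force: [-0.4, 0.2, -0.8]
finger_gap: 0.0001
```

```bash
python3 -c "
from h import *
plan([-.046,.093,.16],[0,1,0]); snap('wrist','w1')
"
```

```text
clock 1.6 tip feeder mm [-61.  138.6 226.3] shift mm [-45.5  66.4 -15.2] turn deg [-0.3  0.1 -0.2] f [-0.35  0.24 -0.8 ] gap 0.0001
```

View pics/w1.png

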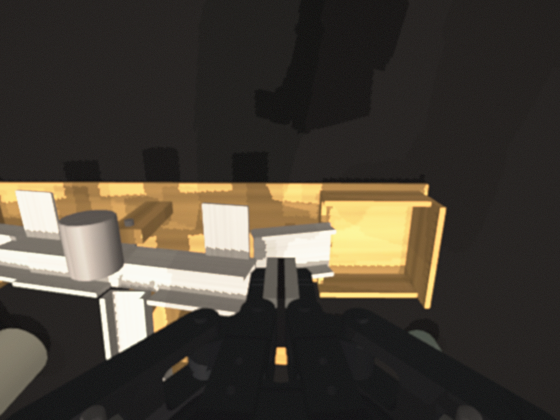

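The wrist view shows the raised left tab with corners near (203,205), (248,207) and (250,256). The feeder edges run horizontally in the picture, so the yaw is right.

```bash
python3 -c "
from h import *
for u,v in [(226,229),(206,209),(245,210),(246,250),(207,250),(38,212),(430,245)]: print(u,v,(fe(pt('w1',u,v))*1e3).round(1))
"
```

```text
226 229 [-38.7  94.7 108.3]
206 209 [-55.1  78.3 104.7]
245 210 [-56.9 111.6 112.4]
246 250 [-21.5 111.4 112.5]
207 250 [-17.9  76.8 105.1]
38 212 [-40.2 -89.8  69.3]
430 245 [ -3.8 290.6  61. ]
```

Emit:
drive_tool:
  plan: "-1 -22 0 -10 0 0 0;-1 -22 20 -10 0 0 0;-1 0 40 0 0 0 0;-1 0 25 0 0 0 0;-1 0 0 0 0 0 0"

```text
clock: 2.28
tcp_pos: [0.4729, 0.0689, 0.1617]
orientation: [0.44, -0.44, -0.552, 0.555]
wrist_force: [0.4, 0.5, 0.5]
finger_gap: -0.0001
```

```bash
python3 -c "
from h import *
plan([-.040,.096,.08],[0,1,0]); snap('wrist','w2'); snap('top','t2')
"
```

```text
clock 2.275 tip feeder mm [-40.9  95.6 139.7] shift mm [ 0.6 59.7 -1.1] turn deg [-0.2 -0.2 -0.2] f [0.44 0.53 0.55] gap -0.0001
```

View pics/w2.png

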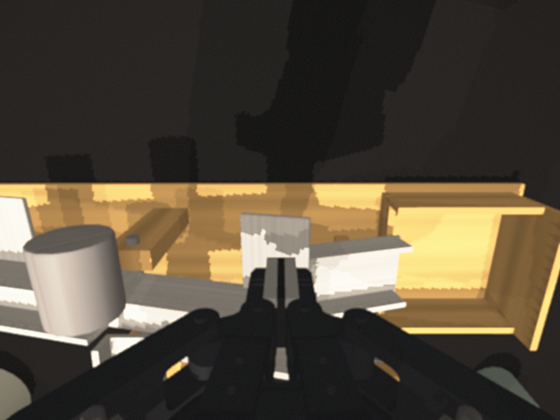

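The tip is over the tab, with margin to the trough wall. Press down, then lift.

Emit:
drive_tool:
  plan: "-1 0 20 3 0 0 0;-1 0 15 0 0 0 0;-1 0 12 0 0 0 0;-1 0 12 0 0 0 0;-1 0 7 0 0 0 0;-1 0 0 0 0 0 0"

```text
clock: 3.12
tcp_pos: [0.4757, 0.0687, 0.0999]
orientation: [-0.436, 0.444, 0.555, -0.552]
wrist_force: [-1.1, -1.2, 0.7]
finger_gap: -0.0002
```

```bash
python3 -c "
from h import *
plan([-.040,.096,.075],[0,1,0]); snap('wrist','w3')
"
```

```text
clock 3.125 tip feeder mm [-37.9  94.8  77.9] shift mm [1.3 2.8 2.1] turn deg [ 0.5 -0.1 -0.4] f [-1.09 -1.15  0.73] gap -0.0002
```

View pics/w3.png

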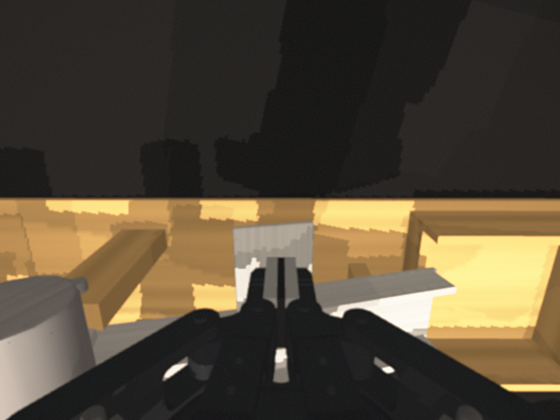

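The tab is below the tip and tilted the other way, so the gate has rocked over. I lift and verify.

Emit:
drive_tool:
  plan: "-1 0 -30 0 0 0 0;-1 0 -50 0 0 0 0;-1 0 -50 0 0 0 0;-1 0 0 0 0 0 0"

```text
clock: 3.68
tcp_pos: [0.4748, 0.0691, 0.2348]
orientation: [-0.436, 0.444, 0.555, -0.552]
wrist_force: [0.9, 0.1, 0.5]
finger_gap: -0.0001
```

```bash
python3 -c "
from h import *
plan([.105,.050,.225],[0,1,0]); snap('wrist','w4'); snap('top','t4')
i=cv2.imread('pics/t4.png')[130:300,180:450];cv2.imwrite('pics/t4c.png',cv2.resize(i,None,fx=2.9,fy=2.9,interpolation=2))
print(fe(pt('t4',357,256)),fe(pt('t4',281,271)),fe(pt('t4',275,204)))
"
```

```text
clock 3.675 tip feeder mm [-38.8  95.4 212.8] shift mm [ -45.   -10.4 -144. ] turn deg [ 0.6 -0.2 -0.4] f [0.87 0.11 0.45] gap -0.0001
[-0.04292533 -0.08604844  0.10757399] [-0.03031684  0.07995199  0.69108729] [0.10530653 0.0727901  0.17912746]
```

View pics/t4c.png

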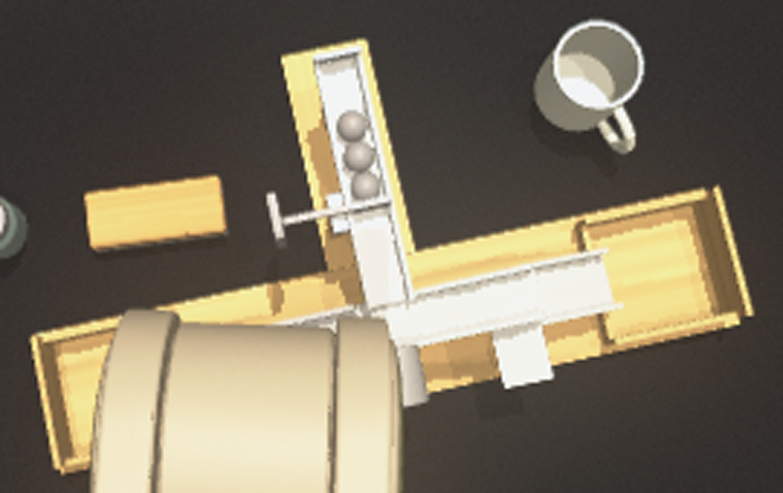

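View pics/w4.png

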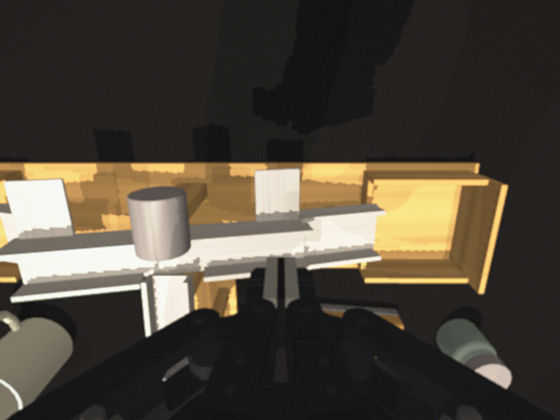

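The gate is over: the right tab is now at 0.108. The stop is still shut. I check the gap between ramp and handle.

```bash
python3 -c "
from h import *
for v in (198,204,210):
  for u in range(270,316,3): print(v,u,(fe(pt('t4',u,v,0))*1e3).round(0))
"
```

```text
198 270 [150.  82.  -1.]
198 273 [119.  74. 181.]
198 276 [146.  67.  -1.]
198 279 [145.  59.  -2.]
198 282 [143.  52.  -2.]
198 285 [141.  44.  -1.]
198 288 [139.  37.   6.]
198 291 [137.  29.   6.]
198 294 [118.  27. 124.]
198 297 [116.  20. 123.]
198 300 [116.  13. 112.]
198 303 [113.   7. 128.]
198 306 [111.   1. 132.]
198 309 [108.  -6. 139.]
198 312 [106. -12. 141.]
198 315 [123. -32.   8.]
204 270 [135.  86.  -3.]
204 273 [106.  77. 179.]
204 276 [105.  71. 179.]
204 279 [129.  63.   2.]
204 282 [107.  57. 141.]
204 285 [106.  51. 139.]
204 288 [105.  44. 138.]
204 291 [103.  37. 139.]
204 294 [103.  30. 131.]
204 297 [102.  23. 124.]
204 300 [101.  17. 125.]
204 303 [101.   9. 110.]
204 306 [100.   2. 107.]
204 309 [ 98.  -5. 112.]
204 312 [ 96. -11. 113.]
204 315 [ 94. -17. 122.]
210 270 [119.  89.  -3.]
210 273 [118.  81.  -3.]
210 276 [ 92.  73. 180.]
210 279 [114.  66.  -2.]
210 282 [112.  58.  -0.]
210 285 [110.  51.   2.]
210 288 [109.  43.   2.]
210 291 [106.  36.   5.]
210 294 [99. 30. 49.]
210 297 [ 91.  26. 108.]
210 300 [101.  13.   6.]
210 303 [ 88.  12. 108.]
210 306 [ 86.   5. 109.]
210 309 [ 85.  -2. 105.]
210 312 [ 83.  -9. 106.]
210 315 [ 82. -15. 108.]
```

Emit:
drive_tool:
  plan: "-1 -16 -6 -48 0 0 0;-1 -16 -6 -48 0 0 0;-1 -15 0 -48 0 0 0;-1 0 0 0 0 0 0"

```text
clock: 4.28
tcp_pos: [0.622, 0.0557, 0.2339]
orientation: [0.442, -0.438, -0.55, 0.557]
wrist_force: [-0.8, -0.0, -0.3]
finger_gap: 0.0003
```

```bash
python3 -c "
from h import *
plan([.105,.048,.153],[0,1,0]); snap('wrist','w5');snap('scene','s5')
"
```

```text
clock 4.275 tip feeder mm [101.1  48.8 211.9] shift mm [-0.8 58.8 -4.6] turn deg [-0.6 -0.2 -0.1] f [-0.78 -0.03 -0.31] gap 0.0003
```

View pics/w5.png

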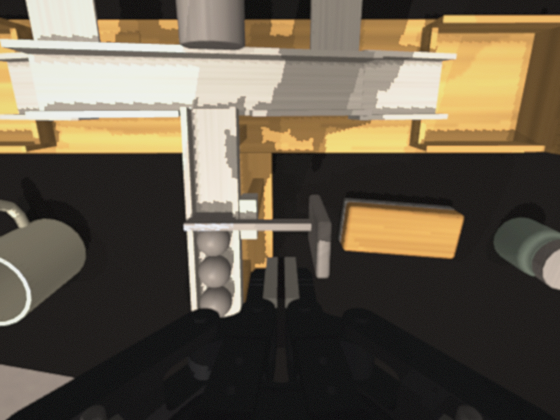

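View pics/s5.png

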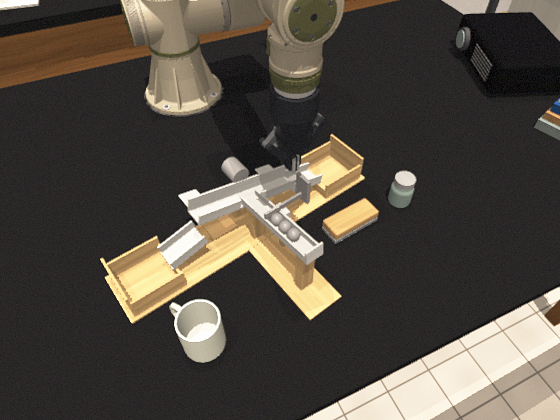

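The closed fingertips (265–300, 260) stand between the ramp's wall (240) and the handle (312–328), with the balls clear. I lower them.

Emit:
drive_tool:
  plan: "-1 0 25 -3 0 0 0;-1 0 25 0 0 0 0;-1 0 8 0 0 0 0;-1 0 0 0 0 0 0"

```text
clock: 4.88
tcp_pos: [0.6159, 0.0576, 0.1763]
orientation: [0.443, -0.436, -0.55, 0.558]
wrist_force: [1.0, -0.2, -0.2]
finger_gap: 0.0002
```

```bash
python3 -c "
from h import *
plan([.105,.048,.153],[0,1,0]); snap('wrist','w6')
"
```

```text
clock 4.875 tip feeder mm [ 95.5  52.1 154.3] shift mm [-4.1  1.2 -9.5] turn deg [-0.9 -0.1  0. ] f [ 1.03 -0.16 -0.23] gap 0.0002
```

View pics/w6.png

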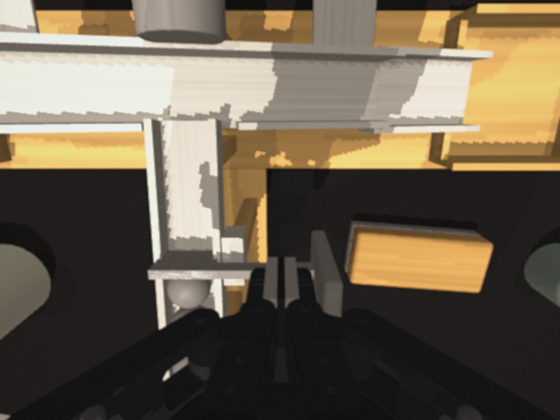

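Emit:
drive_tool:
  plan: "-1 0 0 -7 0 0 0;-1 12 0 0 0 0 0;-1 12 0 0 0 0 0;-1 12 0 0 0 0 0;-1 10 0 0 0 0 0;-1 0 0 0 0 0 0"

```text
clock: 5.68
tcp_pos: [0.6135, 0.107, 0.1792]
orientation: [0.441, -0.438, -0.55, 0.558]
wrist_force: [0.9, -2.2, -1.1]
finger_gap: 0.0001
```

```bash
python3 -c "
from h import *
plan([.105,.098,.153],[0,1,0]); snap('wrist','w7');snap('top','t7')
"
```

```text
clock 5.675 tip feeder mm [104.5 100.7 157.2] shift mm [-2.7  4.2 -0.6] turn deg [-0.6 -0.  -0.2] f [ 0.88 -2.15 -1.15] gap 0.0001
```

View pics/w7.png

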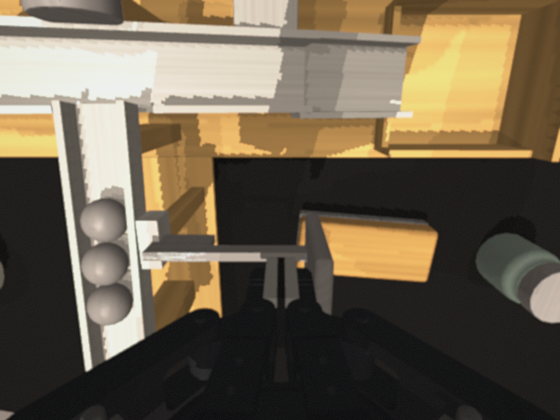

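The plate is out of the ramp and the balls are rolling. I back off the handle and lift.

Emit:
drive_tool:
  plan: "-1 -5 0 0 0 0 0;-1 0 -30 0 0 0 0;-1 0 -40 0 0 0 0;-1 0 -30 0 0 0 0;-1 0 0 0 0 0 0;-1 0 0 0 0 0 0;-1 0 0 0 0 0 0;-1 0 0 0 0 0 0"

```text
clock: 6.78
tcp_pos: [0.6146, 0.1003, 0.2785]
orientation: [0.445, -0.436, -0.55, 0.557]
wrist_force: [-0.0, 0.1, 0.0]
finger_gap: -0.0002
```

Emit:
drive_tool:
  plan: "-1 0 0 0 0 0 0;-1 0 0 0 0 0 0;-1 0 0 0 0 0 0;-1 0 0 0 0 0 0;-1 0 0 0 0 0 0;-1 0 0 0 0 0 0;-1 0 0 0 0 0 0;-1 0 0 0 0 0 0"

```text
clock: 7.78
tcp_pos: [0.6142, 0.1004, 0.2773]
orientation: [0.445, -0.435, -0.549, 0.557]
wrist_force: [-0.6, -0.1, -0.5]
finger_gap: 0.0003
```

```bash
python3 -c "
from h import *
snap('wrist','w8');snap('top','t8');snap('scene','s8')
print(monitor.get_state()['wrist_force'])
i=cv2.imread('pics/t8.png')[130:300,180:450];cv2.imwrite('pics/t8c.png',cv2.resize(i,None,fx=2.9,fy=2.9,interpolation=2))"
```

```text
[0.24239022 0.15379362 0.41554969]
```

View pics/t8c.png

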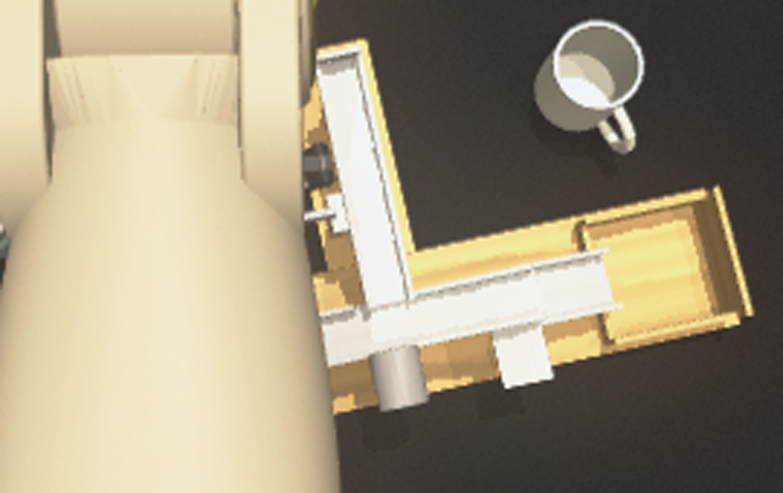

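View pics/w8.png

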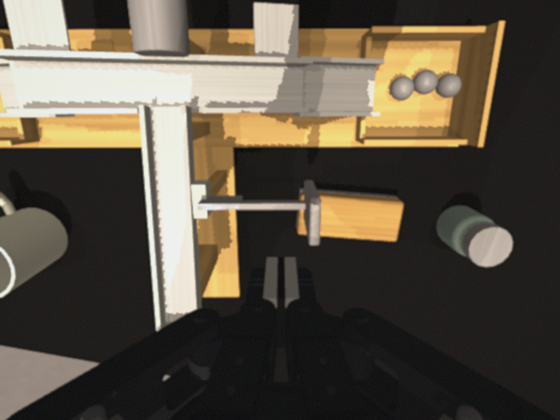

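View pics/s8.png

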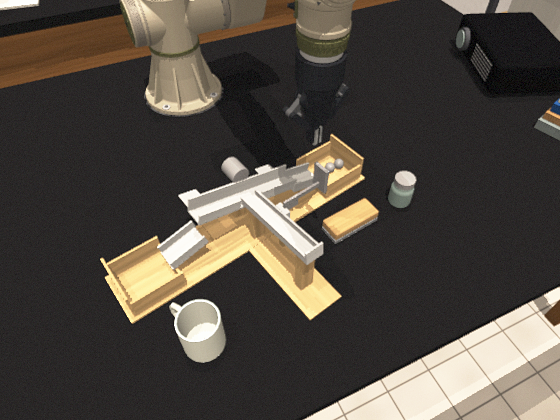

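All three balls lie in the left tray, at (402,88), (427,82) and (449,86) in the wrist view. I let them settle and check that they are at rest.

Emit:
drive_tool:
  plan: "-1 0 0 0 0 0 0;-1 0 0 0 0 0 0;-1 0 0 0 0 0 0;-1 0 0 0 0 0 0;-1 0 0 0 0 0 0;-1 0 0 0 0 0 0;-1 0 0 0 0 0 0;-1 0 0 0 0 0 0"

```text
clock: 8.93
tcp_pos: [0.6142, 0.1004, 0.2773]
orientation: [0.445, -0.435, -0.549, 0.557]
wrist_force: [-0.1, 1.0, -0.2]
finger_gap: 0.0
```

Emit:
drive_tool:
  plan: "-1 0 0 0 0 0 0;-1 0 0 0 0 0 0;-1 0 0 0 0 0 0;-1 0 0 0 0 0 0;-1 0 0 0 0 0 0;-1 0 0 0 0 0 0;-1 0 0 0 0 0 0;-1 0 0 0 0 0 0"

```text
clock: 9.93
tcp_pos: [0.6142, 0.1004, 0.2772]
orientation: [0.445, -0.435, -0.549, 0.557]
wrist_force: [-0.0, 0.4, 0.1]
finger_gap: -0.0002
```

```bash
python3 -c "
from h import *
for n in range(3): snap('wrist','w9'+str(n))
for f in ('w8','w90','w92'):
  i=cv2.imread('pics/%s.png'%f); print(f,[(fe(pt(f,u,v))*1e3).round(0).tolist() for u,v in [(402,88),(427,82),(449,86)]])
a,b=[cv2.imread('pics/%s.png'%f)[40:140,370:490].astype(int) for f in('w90','w92')];print(abs(a-b).max(), abs(a-cv2.imread('pics/w8.png')[40:140,370:490]).max())
print((fe(pt('w92',40,22))*1e3).round(),(fe(pt('w92',277,30))*1e3).round(), monitor.get_state()['wrist_force'])
"
```

```text
w8 [[8.0, 225.0, 29.0], [2.0, 250.0, 29.0], [6.0, 274.0, 28.0]]
w90 [[8.0, 225.0, 29.0], [2.0, 250.0, 29.0], [6.0, 274.0, 29.0]]
w92 [[8.0, 225.0, 29.0], [2.0, 250.0, 29.0], [6.0, 274.0, 29.0]]
15 20
[-37. -90. 108.] [-39.  94.  69.] [-0.76496589  0.44809232  0.61493294]
```

View pics/w92.png

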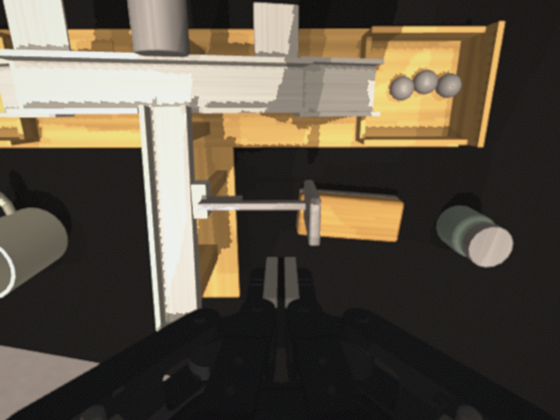

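The balls have not moved between frames: y is 225, 250 and 274 mm, with tops at 29 mm. The left tab is down at 69 mm and the right is up at 108 mm. The arm is clear.

```bash
python3 -c "
from h import *
print(job.hand_in())"
```

```text
the job is handed in; nothing more can be done
None
```

I pressed the raised left tab until the gate rocked over. With the gate over and the slide still shut, I pushed the stop handle about 45 mm to +y, and all three balls rolled into the left tray. I handed the job in at about 10 s.

- **Balls:** all three are at rest in the left tray, at feeder y of about 225, 250 and 274 mm, with their tops 29 mm above the bench. They had not moved over the last 2 s of pictures.
- **Gate:** the left tab is down at 69 mm and the right tab is up at 108 mm.
- **Arm:** it stands clear, with wrist forces at noise level.
- **Bystanders:** the eraser, mug and jar look unmoved in the pictures. I did not measure them again.

My estimate of the feeder's origin was about 7 mm off in x. The tabs and the handle measured 7–10 mm to +x of where the task text puts them, so I aimed at the measured positions instead. The hand-in gave no verdict, and no other check disagreed.

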